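# Lock the fence of the portioning board with its thumbscrew

### The job

Slide the blue fence along the portioning board until the hole in its foot lies over the hole in the board, then take the red-headed thumbscrew out of its wooden stand and put it down through both holes until its collar sits flat on the fence's foot, and let go. Leave the spice jar, the white candle and the orange cup where they stand.

Things in the scene. Friction and masses are not known exactly. Their poses are not given: they have to be found in the camera images.
- portion_board: White cutting board, 170 (x) x 300 (y) x 36 mm high, fixed to the worktop. Origin at the centre of its underside; x across the board away from the robot, y along the fence's travel, z up. A low aluminium guide rail (12 wide, 10 high) runs along its far edge, and it has a 60 x 60 mm brass insert with a hole. Its yaw is within 0.25 rad of zero.
- board_hole (a point): Centre of the mouth of the round hole in the board's brass insert, level with the board's top (36 mm above the worktop), at x = 35, y = 55 mm in the board's frame. The hole is 16 mm in diameter and goes right through the board. The fence's foot may cover part of it.
- fence (a joint): Slide of the fence along the board's +y, in m, 0 to 0.150. The fence's hole is exactly over the board's hole at 0.110; there is no stop or notch there. It starts between 0 and 0.055. Dry friction about 2.5 N: it stays where it is left. The fence cannot lift or turn.
- fence_hole (a point): Centre of the hole in the fence's foot, at the top face of the foot (46 mm above the worktop). The hole is 16 mm in diameter, through the 10 mm thick aluminium foot, which lies on the board and reaches 35 mm from this hole in x either way, 30 mm in +y and 85 mm in -y (board's axes). The point's axes are the board's.
- fence_grip (a point): On top of the blue fence bar, the place to pinch it from above, 80 mm above the worktop and 45 mm nearer the robot than the hole's line. The bar is 14 mm thick (y), 42 mm tall (its lower edge 2 mm over the board), 145 mm long along the board's x (from 65 mm on the robot's side of this point to 80 mm beyond it). Its middle plane is 75 mm to -y of the fence's hole.
- screw_stand: Wooden block 60 x 60 x 45 mm high, fixed to the worktop, with one upright hole 17 mm wide and 43 mm deep in its middle, where the thumbscrew waits. Origin at the centre of its underside. It stands to the left or to the right of the board; the spice jar stands on the other side.
- thumbscrew: Thumbscrew, 78 mm long, about 60 g, loose, upright in the stand. Origin on its axis under its collar, z up to the head. Below: steel shank 12 mm in diameter, 40 mm long, the last 9 mm tapering to 5 mm (slides in without turning). Above: collar 30 mm in diameter, 5 mm thick, then a flat red head 38 mm wide (x), 13 mm thick (y), up to 38 mm over the origin: pinch it across y.
- screw_tip (a point): Lower end of the thumbscrew's shank, on its axis, 40 mm below the collar's underside.
- spice_jar: Spice jar with white cap, 47 mm in diameter, 98 mm tall, loose; origin at the centre of its underside. Leave it alone.
- orange_cup: Small orange cup with handle, 58 x 87 x 56 mm, loose; origin at the centre of its underside. It stands at the left near the trays. Leave it alone.
- candle: White battery candle, 39 mm in diameter, 61 mm tall, loose; origin at the centre of its underside. It stands at the right near the trays. Leave it alone.

How it is judged:
By the outcome, as a careful person would: the job done as asked, in the order asked, and still so for the second after the job is handed in, with the robot touching nothing.
It also fails if it takes over 59 s, if anything falls off the work surface, if the arm or the gripper's body presses on something with over 40 N, if the wrist force passes 120 N, or if a joint passes its speed limit or range.

### The arm

A 7-joint arm with a two-finger parallel gripper is mounted at the origin on a cart in front of the work surface, level with it; the furniture and walls round the work are solid. World frame = base frame: x ahead of the robot, y to its left, z up, the work surface at z = 0. Lengths are in mm, angles in rad, forces in N, time in s.
With the tool pointing down it reaches from about 425 to 875 mm from the base axis. Payload 8.4 kg.
Tool frame: the origin (TCP) lies on the centre line of the jaws, within the pads' length; the fingertips stand 25 mm ahead of it and the grasp point (between the pads) lies 6 mm ahead of it; z points along the fingers, y is the line along which they close (so a half turn about z gives the same grasp; the last joint's range is limited). The gripper opens to 87 mm and grips with 3 to 60 N. Pads are 19 mm wide; open, the fingers measure 117 mm over their backs; the gripper's body (75 mm by 190 mm) begins 51 mm behind the grasp point.
Start: joints at [-1.298, 0.333, 0.04, 1.465, -0.013, 1.343, -0.059], TCP at [236.14, 605.56, 247.546] pointing down, gripper open.
Joint ranges: [-2.58, 2.58], [-0.38, 2.09], [-1.3, 1.39], [0.25, 2.4], [-1.5, 4.64], [0.08, 2.09], [-2.65, 2.65]. Speed limits (rad/s): [2.22, 2.22, 2.79, 2.79, 3.14, 3.14, 3.14].

### API

Orientations are given as a unit quaternion [x, y, z, w].
In Python, from bench import arm, workorder, read_camera gives the robot as it stands (arm), with the cameras as plain functions and the job (workorder).
- The arm moves only by the shell command python3 nudge.py FILE [FORCE], which reads ROWS from the file FILE. ROWS is a JSON list of rows, 1 to 20 of them, each an object with the fields dx, dy, dz (the shift in mm), ax, ay, az (a rotation vector in rad), jaw (the finger opening in mm); a field left out counts as zero (the opening has to be given); each row shifts and turns the commanded pose from where the row before left it, along the tool's axes as they then stand; what a row does not reach is not made up. A row lasts 1/10 s, in which the tool goes at most 50 mm and 0.15 rad, less where a joint would pass 70% of its speed; a pose out of reach is approached as far as the arm can. The fingers move at their own pace and stop on an object; FORCE is the grip in N (left out, the last holds). Time passes only in rows, so rows that do not move let the fingers close. It prints the time, the measured TCP pose, the force, the opening and the grip force at its end. Input that does not fit is refused with a message, and nothing moves.
- arm.read_state(): the state, without advancing time (a new reading comes with each control period).
- read_camera(name): name is "scene" or "top" or "wrist"; returns a dict with "image" (480x640x3 uint8, red, green, blue), "fx", "fy", "cx", "cy" (pixels), "cam_to_world" (4x4, takes a point from camera to world coordinates); the wrist camera has in their place "T_tool_cam" (4x4, takes a point from camera to tool coordinates, whose origin is the TCP and whose axes are the flange's). Camera axes: x right, y up, looking along -z (the intrinsics and any distortion apply to the point x, -y, -z); pixel columns grow to the right and rows downward; lengths in mm; the calibration is good to about 2 mm. A picture is of the moment at which its call begins: read the wrist's pose just before it. There is no depth.
- workorder.job_done(): hands the job in; it is judged then, once.
The state is a dict: "time": time; "qpos": joint angles; "qvel": joint speeds; "tau": joint torques, N m; "ee_pos": TCP position; "tool_rot": TCP orientation; "wrist_force": force on the tool from outside, world axes, zero at the start; "ft_torque": the same for the moment, N m; "grip_width": finger opening in mm; "finger_force": force on a finger pad.
Only numpy, scipy, OpenCV 4.12 (cv2) and the standard library are available. Lean on these libraries where they do the work, as an engineer would, in place of code of your own. Each camera call takes 0.05 s, during which the arm holds its last target. There are 200 camera calls.

## Working session

There is one attempt and no reset: what is moved stays moved. The work goes in short steps, Python scripts to look and compute and a shell command to move; the robot and the scene stay as the last step left them, time stands still between calls to the robot, and variables do not carry over. Pictures are saved under pics/ and viewed, at most 10 in all, crops included, and the job is handed in when it is done.

```bash
ls; mkdir -p pics; python3 - <<'E'
from bench import arm, workorder, read_camera
import cv2, numpy as np, pickle
s=arm.read_state(); print({k:np.round(v,3).tolist() for k,v in s.items()})
d={}
for n in("scene","top","wrist"):
    c=read_camera(n); d[n]=c; cv2.imwrite(f"pics/{n}0.png",c["image"][:,:,::-1]); print(n,{k:(np.round(v,3).tolist()) for k,v in c.items() if k!="image"})
pickle.dump((s,d),open("d0.pkl","wb"))
E
```

```text
bench.py
nudge.py
pics
{'time': 0.0, 'qpos': [-1.298, 0.334, 0.04, 1.466, -0.013, 1.343, -0.059], 'qvel': [0.001, -0.001, 0.001, -0.001, -0.001, -0.0, -0.0], 'tau': [0.001, -65.635, 1.336, -40.379, -0.06, 0.045, 0.0], 'ee_pos': [236.025, 605.192, 246.667], 'tool_rot': [0.185, 0.983, -0.001, -0.0], 'wrist_force': [-0.391, 0.12, 1.368], 'ft_torque': [-0.001, 0.026, -0.083], 'finger_force': 0.0, 'grip_width': 86.818}
scene {'fx': 526.556, 'fy': 526.556, 'cx': 310.955, 'cy': 225.638, 'cam_to_world': [[-0.763, -0.521, 0.382, 993.943], [0.646, -0.607, 0.463, 573.411], [-0.009, 0.601, 0.799, 1082.951], [0.0, 0.0, 0.0, 1.0]]}
top {'fx': 470.696, 'fy': 470.696, 'cx': 315.639, 'cy': 240.458, 'cam_to_world': [[-0.025, 0.996, -0.085, 409.089], [-0.999, -0.027, -0.02, -16.946], [-0.022, 0.084, 0.996, 1076.758], [0.0, 0.0, 0.0, 1.0]]}
wrist {'fx': 335.868, 'fy': 335.868, 'cx': 321.271, 'cy': 239.102, 'T_tool_cam': [[-0.0, 0.964, 0.266, 72.866], [1.0, -0.0, 0.001, 0.94], [0.001, 0.266, -0.964, -136.021], [0.0, 0.0, 0.0, 1.0]]}
```

View pics/top0.png

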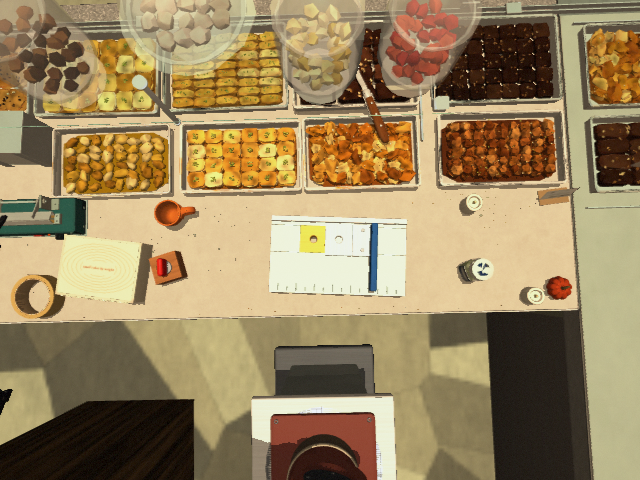

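View pics/scene0.png

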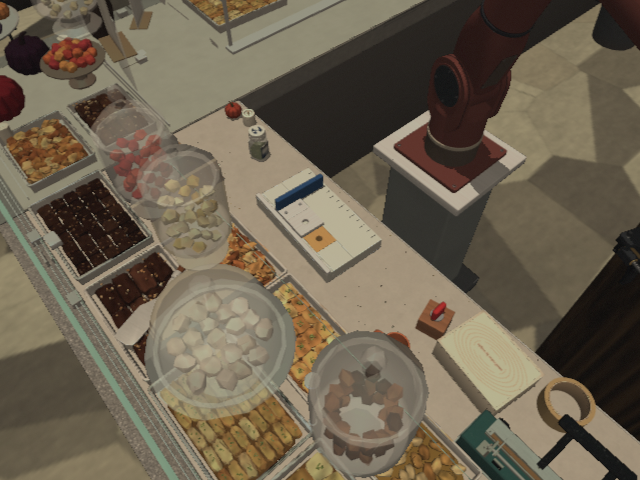

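The top view shows the board around (338,256), with the brass insert hole at (313,239), the fence foot hole at (339,239) and the blue bar at (374,257). The stand and red head are at (165,267), the cup at (172,213), the jar at (480,269) and the candle at (470,203). The scene view shows the same objects: bar (300,191), brass insert (320,237), red head (438,309) and stand (436,318).

```bash
cat > h.py <<'E'
import numpy as np, cv2
from scipy.spatial.transform import Rotation as R
def pose(s):
    T=np.eye(4); T[:3,:3]=R.from_quat(s["tool_rot"]).as_matrix(); T[:3,3]=s["ee_pos"]; return T
def c2w(c,s=None): return c["cam_to_world"] if "cam_to_world" in c else pose(s)@c["T_tool_cam"]
def ray(c,p,s=None):
    T=np.array(c2w(c,s)); d=T[:3,:3]@[(p[0]-c["cx"])/c["fx"],-(p[1]-c["cy"])/c["fy"],-1]
    return T[:3,3],d/np.linalg.norm(d)
def onz(c,p,z,s=None):
    o,d=ray(c,p,s); return o+d*(z-o[2])/d[2]
def tri(rs):
    A=sum(np.eye(3)-np.outer(d,d) for o,d in rs); b=sum((np.eye(3)-np.outer(d,d))@o for o,d in rs)
    x=np.linalg.solve(A,b); return x,[np.linalg.norm(np.cross(x-o,d)) for o,d in rs]
def blobs(img,lo,hi,roi=None,amin=15):
    h=cv2.cvtColor(img,cv2.COLOR_RGB2HSV); m=cv2.inRange(h,lo,hi)
    if roi: k=np.zeros_like(m); x0,y0,x1,y1=roi; k[y0:y1,x0:x1]=1; m=m*k
    cs,_=cv2.findContours(m,cv2.RETR_EXTERNAL,cv2.CHAIN_APPROX_NONE)
    return sorted([c for c in cs if cv2.contourArea(c)>=amin],key=cv2.contourArea,reverse=True)
E
python3 - <<'E'
from h import *; import pickle
s,d=pickle.load(open("d0.pkl","rb")); t,c=d["top"],d["scene"]
R0={"bar":((100,100,30),(125,255,255),(340,200,420,310),(250,160,340,220)),
"brass":((12,90,100),(32,255,255),(290,215,335,265),(290,210,350,260)),
"red":((0,180,90),(6,255,255),(145,245,195,290),(415,290,460,340)),
"red2":((170,150,60),(180,255,255),(145,245,195,290),(415,290,460,340)),}
for n,(lo,hi,r1,r2) in R0.items():
    out=[]
    for cam,r in((t,r1),(c,r2)):
        b=blobs(cam["image"],lo,hi,r,8)
        for k in b[:2]: print(n,cv2.contourArea(k),np.round(cv2.minAreaRect(k),1) if 0 else [np.round(q,1) for q in cv2.minAreaRect(k)])
        if b: out.append(ray(cam,cv2.minAreaRect(b[0])[0]))
    if len(out)==2: print(n,*tri(out))
for n,p,z in(("bh",(313,239),36),("fh",(339,239),46),("barc",(374,257),80),("stand",(168,267),45),("cup",(172,212),56),("candle",(470,203),61),("jar",(482,268),98)): print(n,onz(t,p,z).round(1))
for n in("pics/top0.png",): 
    i=cv2.imread(n); a=cv2.resize(i[210:310,260:420],None,fx=5,fy=5,interpolation=2); cv2.imwrite("pics/a.png",a)
E
```

```text
bar 367.0 [array([373.2, 256.5]), array([ 6.5, 67.1]), np.float64(1.3)]
bar 523.0 [array([299.3, 192.1]), array([11.5, 55.4]), np.float64(60.5)]
bar [ 457.98790963 -120.1111993    60.33971753] [np.float64(0.3289542119317652), np.float64(0.3289542119317863)]
brass 632.0 [array([312.5, 238.5]), array([27., 25.]), np.float64(90.0)]
brass 429.0 [array([319.2, 238.4]), array([20.3, 25.9]), np.float64(57.5)]
brass [502.80200115  10.32898659  36.63439619] [np.float64(0.5693171890045957), np.float64(0.5693171890045007)]
red 98.5 [array([160.5, 266.5]), array([17.,  7.]), np.float64(90.0)]
red 65.5 [array([439., 309.]), array([ 5.7, 15.6]), np.float64(45.0)]
red [447.71339889 337.08293599  74.18858337] [np.float64(0.011475537905034382), np.float64(0.011475537905088502)]
bh [501.3   9.7  36. ]
fh [498.9 -47.7  46. ]
barc [ 455.7 -119.4   80. ]
stand [447.3 330.7  45. ]
cup [567.7 318.3  56. ]
candle [ 568.  -332.8   61. ]
jar [ 426.3 -338.7   98. ]
```

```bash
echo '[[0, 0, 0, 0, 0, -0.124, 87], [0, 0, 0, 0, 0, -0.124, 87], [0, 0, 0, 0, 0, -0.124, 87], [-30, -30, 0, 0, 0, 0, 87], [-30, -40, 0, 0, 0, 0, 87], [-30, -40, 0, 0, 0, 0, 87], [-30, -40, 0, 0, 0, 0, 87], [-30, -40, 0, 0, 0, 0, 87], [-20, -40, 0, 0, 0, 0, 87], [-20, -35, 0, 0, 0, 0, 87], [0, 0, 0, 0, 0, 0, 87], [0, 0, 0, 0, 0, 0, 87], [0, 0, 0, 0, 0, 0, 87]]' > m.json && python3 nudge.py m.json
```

```text
refused: ROWS must be a list of objects with named fields. Nothing was moved.
```

The call was refused and nothing moved: it wants a list of objects with named fields. Same move again in that form.

```bash
echo '[{"az":-0.124, "jaw":87}, {"az":-0.124, "jaw":87}, {"az":-0.124, "jaw":87}, {"dx":-30, "dy":-30, "jaw":87}, {"dx":-30, "dy":-40, "jaw":87}, {"dx":-30, "dy":-40, "jaw":87}, {"dx":-30, "dy":-40, "jaw":87}, {"dx":-30, "dy":-40, "jaw":87}, {"dx":-20, "dy":-40, "jaw":87}, {"dx":-20, "dy":-35, "jaw":87}, {"jaw":87}, {"jaw":87}, {"jaw":87}]' > m.json && python3 nudge.py m.json
python3 - <<'E'
from bench import arm, workorder, read_camera
from h import *; import pickle
s=arm.read_state(); c=read_camera("wrist"); pickle.dump((s,c),open("w1.pkl","wb")); cv2.imwrite("pics/w1.png",c["image"][:,:,::-1]); print(s["qpos"],R.from_quat(s["tool_rot"]).as_matrix().round(3).tolist())
E
```

```text
time: 1.45
ee_pos: [425.4, 341.7, 247.4]
tool_rot: [-0.001, 1.0, 0.0, -0.0]
wrist_force: [0.4, 0.4, 0.6]
grip_width: 87.3
finger_force: 0.0
[-0.90549102  0.11951817  0.1613124   1.72845135 -0.02037601  1.29545217
  0.83270792] [[-1.0, -0.002, -0.0], [-0.002, 1.0, 0.0], [0.0, 0.0, -1.0]]
```

View pics/w1.png

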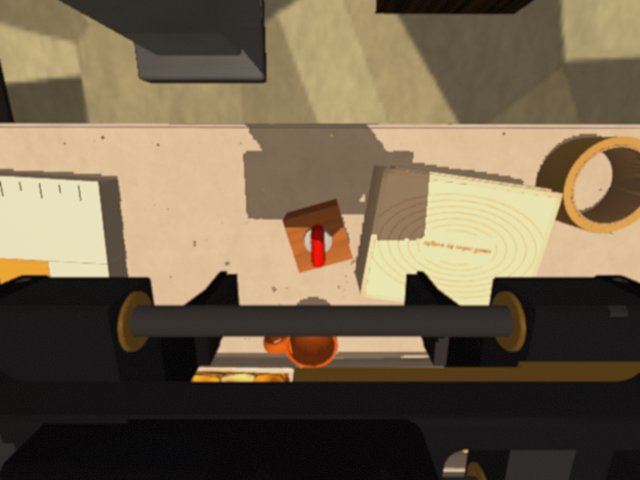

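The wrist view shows the stand around (318,238), with the red head at (318,245), its grey collar beneath, and the head's long side nearly along world x. I'll take more wrist views on the way to the board.

```bash
cat > snap.py <<'E'
import sys,pickle
from bench import arm, workorder, read_camera
from h import *
s=arm.read_state(); c=read_camera("wrist"); n=sys.argv[1]
pickle.dump((s,c),open(n+".pkl","wb")); cv2.imwrite(f"pics/{n}.png",c["image"][:,:,::-1]); print(s["ee_pos"].round(1))
E
echo '[{"dy":-35, "jaw":87}, {"dy":-35, "jaw":87}, {"dy":-30, "jaw":87}, {"jaw":87}, {"jaw":87}, {"jaw":87}]' > m.json && python3 nudge.py m.json >/dev/null; python3 snap.py w2
echo '[{"dx":-10, "dy":-40, "jaw":87}, {"dx":-10, "dy":-40, "jaw":87}, {"dy":-40, "jaw":87}, {"dy":-40, "jaw":87}, {"dy":-40, "jaw":87}, {"dy":-40, "jaw":87}, {"jaw":87}, {"jaw":87}, {"jaw":87}]' > m.json && python3 nudge.py m.json >/dev/null; python3 snap.py w3
echo '[{"dy":-35, "jaw":87}, {"dy":-35, "jaw":87}, {"dy":-30, "jaw":87}, {"jaw":87}, {"jaw":87}, {"jaw":87}]' > m.json && python3 nudge.py m.json; python3 snap.py w4
python3 -c "
import cv2,numpy as np
cv2.imwrite('pics/w34.png',np.vstack([cv2.imread('pics/w3.png')[100:400],cv2.imread('pics/w4.png')[100:400]]))"
```

```text
[425.7 242.3 247.5]
[446.4   2.3 247.5]
time: 3.7
ee_pos: [446.5, -97.7, 247.4]
tool_rot: [-0.001, 1.0, -0.0, -0.0]
wrist_force: [-0.2, 0.7, 0.3]
grip_width: 87.2
finger_force: 0.0
[446.5 -97.7 247.4]
```

View pics/w34.png

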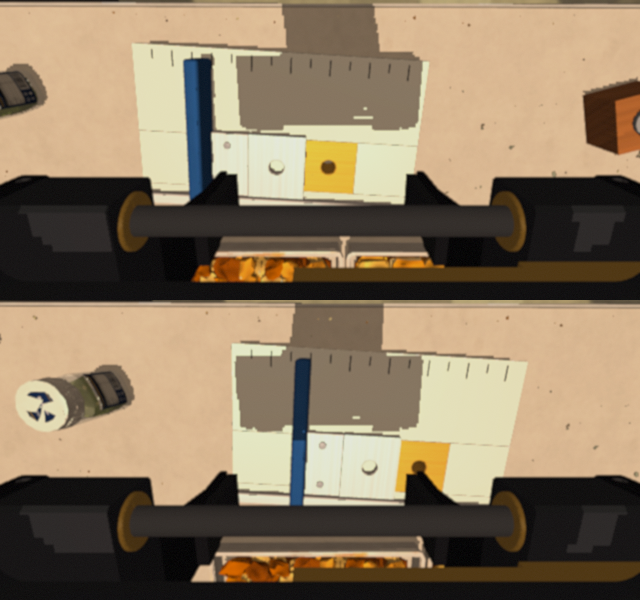

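The stacked view shows, in full-image rows: w3 fence hole at (277,267) and board hole at (328,267); w4 fence hole at (369,267) and board hole at (419,268). The blue bar's near end is at about (197,160) in w3 and (302,160) in w4.

```bash
python3 - <<'E'
from h import *; import pickle
L=lambda n:pickle.load(open(n+".pkl","rb"))
W={n:L(n) for n in("w1","w2","w3","w4")}
def rayn(n,p): s,c=W[n]; return ray(c,p,s)
# red head
pr={}
for n in("w1","w2"):
    s,c=W[n]; im=c["image"]
    b=blobs(im,(0,170,60),(8,255,255),(100,160,560,278),30)
    for k in b[:2]: print(n,[np.round(q,1) for q in cv2.minAreaRect(k)],cv2.boundingRect(k))
    pr[n]=b[0][:,0,:]
    print("collar-ish lows",)
# hole: local dark/edge: threshold relative to surroundings
for n,fh,bh in(("w3",(277,267),(328,267)),("w4",(369,267),(419,268))):
    s,c=W[n]; h=cv2.cvtColor(c["image"],cv2.COLOR_RGB2GRAY)
    for nm,p in(("fh",fh),("bh",bh)):
        x,y=p; r=h[y-13:y+14,x-13:x+14]; print(n,nm); 
        print("\n".join(" ".join(f"{v:3d}" for v in row[::1]) for row in r[::2]))
    b=blobs(c["image"],(100,100,20),(125,255,255),(150,140,420,278),50)
    print(n,"bar",cv2.boundingRect(b[0]),[np.round(q,1) for q in cv2.minAreaRect(b[0])])
    b=blobs(c["image"],(12,120,80),(30,255,255),(280,200,480,296),100)
    print(n,"brass",cv2.boundingRect(b[0]),[np.round(q,1) for q in cv2.minAreaRect(b[0])])
E
```

```text
w1 [array([317.5, 245.5]), array([43., 13.]), np.float64(90.0)] (311, 224, 14, 44)
collar-ish lows
w2 [array([418.5, 245. ]), array([42., 19.]), np.float64(90.0)] (409, 224, 20, 43)
collar-ish lows
w3 fh
228 227 227 228 228 227 227 227 227 228 229 228 229 229 229 227 227 228 228 229 229 228 228 227 227 229 229
229 227 227 227 228 228 227 227 227 229 228 229 229 230 228 227 226 227 229 229 229 228 227 227 228 228 228
228 227 227 228 228 228 227 227 226 226 227 227 227 227 226 227 226 227 227 229 228 228 227 228 227 228 229
227 227 227 228 228 227 223 218 215 215 218 218 218 217 217 217 218 222 226 228 229 227 227 227 228 229 229
228 227 228 227 224 213 202 215 221 224 225 225 226 225 224 223 220 217 219 224 228 228 227 227 228 229 229
228 227 228 225 209 170 175 218 226 226 226 226 225 226 226 226 226 224 219 217 220 226 227 227 228 228 228
228 227 227 220 181 136 159 210 225 227 226 226 225 225 226 225 227 226 224 212 205 220 227 227 229 229 228
228 227 227 221 184 130 105 128 161 188 210 224 227 227 227 227 227 220 200 186 197 221 228 228 228 228 227
227 227 227 223 201 153 110  85 
[... 4832 characters left out ...]
138 127 105  83  63  45  24   6   3   8   5   8  29  68 113 149 169 173 174 172 172 171
 95  41  24  26  27  26  23  22  18  18  22  15   7   8   8   7  10   4  12  37  76 122 157 174 176 175 173
 95  33   8   7  13  10  13  14  11  16  13  11   8   9   5  10   8   7   6   4  17  55 103 146 171 177 177
 90  28   8   9  15  16  11  13  14  14  12  12  10  12  12  10   6   5   7   5   5   9  34  74 116 152 171
 75  23   9  10  12  10  12  16  14  15  13  14  15  12  12  10   8   8   8   4   9   1   5  12  38  75 122
w4 bar (292, 159, 18, 119) [array([299.8, 218.1]), array([ 13.6, 118.5]), np.float64(2.8)]
w4 brass (395, 241, 55, 51) [array([422. , 266.9]), array([48.4, 54.2]), np.float64(7.1)]
```

```bash
python3 - <<'E'
from h import *; import pickle
L=lambda n:pickle.load(open(n+".pkl","rb"))
W={n:L(n) for n in("w1","w2","w3","w4")}
def rn(n,p): s,c=W[n]; return ray(c,p,s)
def oz(n,p,z): s,c=W[n]; return onz(c,p,z,s)
fh,e=tri([rn("w3",(276.3,267)),rn("w4",(369,267.2))]); print("fh",fh,e[0])
bh,e=tri([rn("w3",(328,267.5)),rn("w4",(418.5,267.3))]); print("bh",bh,e[0])
print("brass c",tri([rn("w3",(329.8,266.5)),rn("w4",(422,266.9))]))
for n in("w3","w4"):
    s,c=W[n]; h=cv2.cvtColor(c["image"],cv2.COLOR_RGB2HSV); m=cv2.inRange(h,(100,100,20),(125,255,255))
    le=[];re=[]
    for y in range(166,272):
        xs=np.where(m[y,150:420])[0]+150
        if len(xs)>5: le.append((xs[0]-.5,y)); re.append((xs[-1]+.5,y))
    for nm,p in(("L",le),("R",re)):
        l=cv2.fitLine(np.float32(p),cv2.DIST_HUBER,0,.01,.01).ravel(); f=lambda y:(l[2]+l[0]*(y-l[3])/l[1],y)
        for z in (80,38):
            a,b=oz(n,f(170),z),oz(n,f(270),z); dd=b-a; print(n,nm,z,f(170),a.round(1),b.round(1),"yaw",-np.arctan2(dd[0],-dd[1])+np.pi/2 if 0 else np.arctan2(dd[1],dd[0]))
yaw=np.arctan2(*(bh-fh)[1::-1])-np.pi/2; print("yaw holes",yaw,"dist",np.linalg.norm((bh-fh)[:2]))
# brass/rail yaw from brass minAreaRect corners
# head: top centre via near/far ends
print("head c",tri([rn("w1",(317.5,245.5)),rn("w2",(418.5,245))]))
for n in("w1","w2"):
    c=W[n][1]; i=c["image"]; h=cv2.cvtColor(i,cv2.COLOR_RGB2HSV); x0=270 if n=="w1" else 370
    m=cv2.inRange(h,(0,170,60),(8,255,255))
    for y in range(222,270,4):
        xs=np.where(m[y,x0:x0+100])[0]+x0; print(n,y,xs.min() if len(xs) else 0,xs.max() if len(xs) else 0,[int(h[y,x,2]) for x in xs])
i=np.hstack([W["w1"][1]["image"][190:280,270:370],W["w2"][1]["image"][190:280,370:470]])
cv2.imwrite("pics/b.png",cv2.resize(i,None,fx=4,fy=4,interpolation=2)[:,:,::-1])
E
```

```text
fh [499.21975295 -45.67689318  42.35994283] 0.01759711038199387
bh [502.4776379   10.25096767  34.00377482] 0.2395173015524513
brass c (array([499.38589425,  12.07199503,  40.20068303]), [np.float64(0.0874634404037203), np.float64(0.08746344040378008)])
w3 L 80 (np.float32(184.23935), 170) [ 394.2 -119.    80. ] [ 488.7 -124.6   80. ] yaw -0.05919134754865864
w3 L 38 (np.float32(184.23935), 170) [ 397.  -135.9   38. ] [ 504.6 -142.3   38. ] yaw -0.0591913475486587
w3 R 80 (np.float32(209.70728), 170) [394.2 -96.4  80. ] [ 488.7 -103.7   80. ] yaw -0.07769764397330413
w3 R 38 (np.float32(209.70728), 170) [ 397.  -110.1   38. ] [ 504.5 -118.5   38. ] yaw -0.07769764397330423
w4 L 80 (np.float32(295.3822), 170) [ 394.1 -120.3   80. ] [ 488.5 -125.7   80. ] yaw -0.057559084045637955
w4 L 38 (np.float32(295.3822), 170) [ 396.8 -123.5   38. ] [ 504.3 -129.7   38. ] yaw -0.057559084045638115
w4 R 80 (np.float32(309.07077), 170) [ 394.  -108.1   80. ] [ 488.4 -113.8   80. ] yaw -0.060010422669972495
w4 R 38 (np.float32(309.07077), 170) [ 396.8 -109.7   38. ] [ 504.3 -116.2   38. ] yaw -0.060
[... 1344 characters left out ...]
, 129, 129, 130, 129, 129, 138, 157]
w2 242 410 428 [84, 82, 84, 86, 87, 91, 100, 108, 117, 128, 139, 140, 132, 129, 138, 171, 205, 205, 188]
w2 246 410 428 [83, 83, 86, 91, 100, 118, 149, 177, 201, 222, 232, 236, 237, 237, 236, 232, 226, 216, 196]
w2 250 409 428 [84, 85, 85, 86, 90, 97, 114, 150, 187, 213, 226, 232, 235, 237, 236, 234, 230, 224, 213, 200]
w2 254 409 428 [103, 83, 83, 90, 106, 117, 119, 146, 189, 217, 227, 233, 235, 237, 235, 233, 229, 223, 205, 188]
w2 258 411 427 [95, 86, 90, 98, 114, 149, 194, 220, 228, 234, 236, 237, 235, 233, 228, 222, 203]
w2 262 414 427 [109, 121, 163, 200, 220, 223, 226, 233, 236, 236, 232, 227, 221, 206]
w2 266 418 423 [205, 210, 216, 220, 221, 219]
```

View pics/b.png

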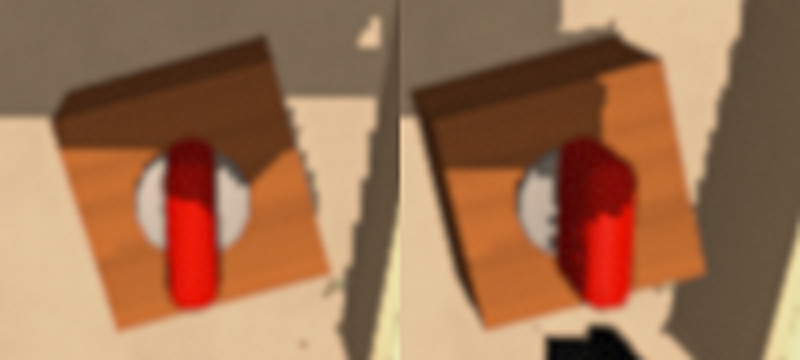

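The red head stands upright over the grey collar, its long side nearly along world x (yaw ≈ +0.03). Board yaw is about -0.058 and the fence needs about 56 mm of travel. Next I descend on the bar.

```bash
echo '[{"dx":-2.5, "dy":-19, "az":0.058, "jaw":87}, {"dz":40, "jaw":87}, {"dz":40, "jaw":87}, {"dz":40, "jaw":87}, {"dz":30, "jaw":87}, {"dz":21, "jaw":87}, {"jaw":87}, {"jaw":87}]' > m.json && python3 nudge.py m.json ; echo '[{"jaw":0}, {"jaw":0}, {"jaw":0}, {"jaw":0}, {"jaw":0}, {"jaw":0}, {"jaw":0}, {"jaw":0}]' > m.json && python3 nudge.py m.json 25; python3 -c "
from bench import arm, workorder, read_camera
from h import *
print(R.from_quat(arm.read_state()['tool_rot']).as_matrix().round(3).tolist())"
```

```text
time: 4.55
ee_pos: [449.0, -118.7, 77.0]
tool_rot: [0.029, 1.0, -0.0, -0.0]
wrist_force: [0.7, 0.5, 0.2]
grip_width: 86.9
finger_force: 0.0
time: 5.35
ee_pos: [448.8, -118.4, 76.6]
tool_rot: [0.029, 1.0, -0.0, -0.0]
wrist_force: [0.3, -0.8, -0.6]
grip_width: 30.8
finger_force: 0.0
[[-0.998, 0.058, -0.0], [0.058, 0.998, -0.0], [-0.0, -0.0, -1.0]]
```

```bash
echo '[{"jaw":0}, {"jaw":0}, {"jaw":0}, {"jaw":0}, {"jaw":0}]' > m.json && python3 nudge.py m.json 25;  echo '[{"dy":4, "jaw":0}, {"dy":8, "jaw":0}, {"dy":8, "jaw":0}, {"dy":8, "jaw":0}, {"dy":8, "jaw":0}, {"dy":8, "jaw":0}, {"dy":8, "jaw":0}, {"dy":4, "jaw":0}, {"jaw":0}, {"jaw":0}, {"jaw":0}]' > m.json && python3 nudge.py m.json; python3 snap.py w5; python3 - <<'E'
from bench import arm, workorder, read_camera
from h import *
import pickle
d={}
for n in("scene","top"):
    d[n]=read_camera(n); i=d[n]["image"][:,:,::-1]; x,y=(290,210) if n=="scene" else (280,215); cv2.imwrite(f"pics/{n}5.png",cv2.resize(i[y:y+60,x:x+80],None,fx=5,fy=5,interpolation=2))
pickle.dump(d,open("d5.pkl","wb"))
w=cv2.imread("pics/w5.png")[180:300,210:410]
cv2.imwrite("pics/c5.png",np.hstack([cv2.imread("pics/scene5.png"),cv2.resize(w,(400,300),interpolation=2)]))
E
```

```text
time: 5.85
ee_pos: [448.7, -118.4, 76.5]
tool_rot: [0.029, 1.0, -0.0, -0.0]
wrist_force: [0.9, 0.3, -0.6]
grip_width: 13.9
finger_force: 25.0
time: 6.95
ee_pos: [452.0, -62.1, 76.5]
tool_rot: [0.029, 1.0, 0.0, -0.0]
wrist_force: [1.7, 2.1, -2.3]
grip_width: 13.8
finger_force: 25.0
[452.  -62.1  76.5]
```

View pics/c5.png

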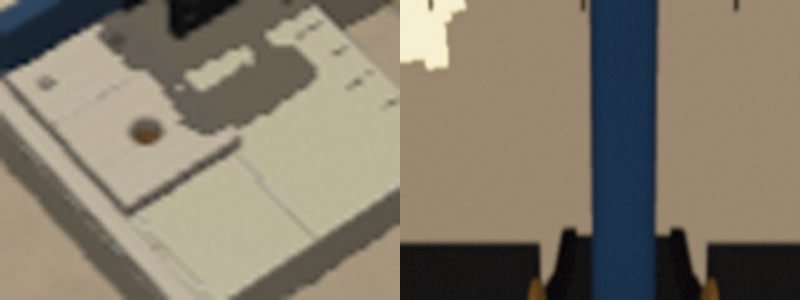

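The scene crop (left) shows the fence hole at about (319,236) with brass visible through it. The wrist crop (right) shows the bar held between the pads. I'll release, rise and look straight down at the hole.

```bash
echo '[{"jaw":40}, {"jaw":40}, {"jaw":40}, {"jaw":40}, {"dz":-45, "jaw":40}, {"dz":-48, "jaw":40}, {"dx":-20, "dy":37, "jaw":40}, {"dx":-20, "dy":37, "jaw":40}, {"jaw":40}, {"jaw":40}, {"jaw":40}]' > m.json && python3 nudge.py m.json; python3 snap.py w6; python3 - <<'E'
from h import *; import pickle
s,c=pickle.load(open("w6.pkl","rb"))
T=np.linalg.inv(c2w(c,s)); p=T@[500.5,10,46,1]; u=c["cx"]-c["fx"]*p[0]/p[2]; v=c["cy"]+c["fy"]*p[1]/p[2]; print(u,v)
x,y=int(u),int(v); i=c["image"][y-40:y+40,x-50:x+50,::-1]; print(x,y)
cv2.imwrite("pics/c6.png",cv2.resize(i,None,fx=6,fy=6,interpolation=2))
E
```

```text
time: 8.2
ee_pos: [495.7, 8.0, 169.3]
tool_rot: [0.029, 1.0, -0.0, -0.0]
wrist_force: [-0.8, 1.2, 0.3]
grip_width: 39.4
finger_force: 0.0
[495.7   8.  169.3]
323.46623595930447 246.15683116967264
323 246
```

View pics/c6.png

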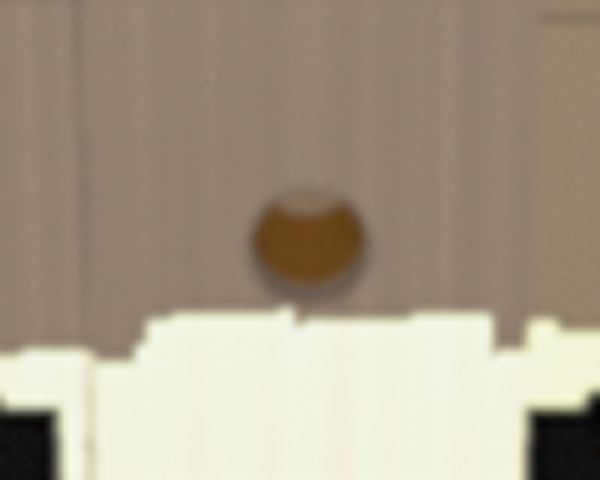

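The close view shows the fence hole at about (324.7,246.7) in the full image. The brass wall is seen through it and a crescent of the worktop lies symmetrically at the near rim, so the holes line up. A TCP-based check from the bar grasp gives hole y ≈ 10. Next comes the screw.

```bash
python3 - <<'E'
from h import *; import pickle
L=lambda n:pickle.load(open(n+".pkl","rb"))
s,c=L("w6"); print("hole",onz(c,(324.7,246.7),46,s))
W={n:L(n) for n in("w1","w2")}
oz=lambda n,p,z: onz(W[n][1],p,z,W[n][0]).round(1)
print("collar w1",oz("w1",(318,240.7),50)); print("far top",oz("w1",(318,267.5),83),"c mid",oz("w1",(318,255),83),"w2",oz("w2",(421.5,255),83))
for n,r in(("w1",(255,180,400,278)),("w2",(350,180,500,278))):
    b=blobs(W[n][1]["image"],(3,100,60),(16,235,255),r,200)[0]; print(n,cv2.minAreaRect(b))
# stand top corners seen in crop b (left w1, right w2)
a=[(66,150),(265,63),(328,270),(120,328)]
print("stand(w1 crop ctr)",oz("w1",(270+np.mean([q[0] for q in a])/4,190+np.mean([q[1] for q in a])/4),45))
print("collar tri",tri([ray(W["w1"][1],(318,240.7),W["w1"][0]),ray(W["w2"][1],(370+170/4,190+204/4),W["w2"][0])]))
E
```

```text
hole [501.01400443  10.96612658  46.        ]
collar w1 [446.4 338.8  50. ]
far top [463.6 339.1  83. ] c mid [451.1 339.2  83. ] w2 [451.3 337.1  83. ]
w1 ((316.6850891113281, 236.21356201171875), (62.99347686767578, 59.02253723144531), 74.2913589477539)
w2 ((410.9499206542969, 235.8662109375), (67.38504028320312, 63.717254638671875), 75.17352294921875)
stand(w1 crop ctr) [447.8 339.5  45. ]
collar tri (array([448.49154999, 338.73927916,  43.39536827]), [np.float64(0.24747323036221489), np.float64(0.24747323036223995)])
```

```bash
echo '[{"dz":-10, "az":-0.058, "jaw":40}, {"dx":6.2, "dy":41.3, "jaw":40}, {"dx":6.2, "dy":41.3, "jaw":40}, {"dx":6.2, "dy":41.3, "jaw":40}, {"dx":6.2, "dy":41.3, "jaw":40}, {"dx":6.2, "dy":41.3, "jaw":40}, {"dx":6.2, "dy":41.3, "jaw":40}, {"dx":6.2, "dy":41.3, "jaw":40}, {"dx":6.2, "dy":41.3, "jaw":40}, {"jaw":40}, {"jaw":40}, {"jaw":40}]' > m.json && python3 nudge.py m.json; python3 snap.py w7; python3 - <<'E'
from h import *; import pickle
s,c=pickle.load(open("w7.pkl","rb"))
b=blobs(c["image"],(0,170,60),(8,255,255),(200,120,440,300),30)
if b:
    m=b[0][:,0,:]; print(cv2.boundingRect(b[0]),cv2.minAreaRect(b[0])); 
    h=cv2.cvtColor(c["image"],cv2.COLOR_RGB2HSV); mm=cv2.inRange(h,(0,170,60),(8,255,255))
    y0=m[:,1].min();y1=m[:,1].max()
    for y in range(y0+2,y1,6):
        xs=np.where(mm[y,200:440])[0]+200; print(y,xs.min(),xs.max(),onz(c,((xs.min()+xs.max())/2,y),83,s).round(1))
cv2.imwrite("pics/c7.png",c["image"][160:320,200:440,::-1].repeat(3,0).repeat(3,1))
E
```

```text
time: 9.45
ee_pos: [447.3, 337.5, 179.5]
tool_rot: [0.001, 1.0, -0.0, 0.0]
wrist_force: [-0.1, -0.2, -0.3]
grip_width: 40.0
finger_force: 0.0
[447.3 337.5 179.5]
(313, 216, 19, 55) ((322.05804443359375, 242.89341735839844), (53.994815826416016, 17.110153198242188), 87.61405944824219)
218 315 327 [423.4 338.   83. ]
224 314 328 [427.7 337.9  83. ]
230 313 329 [432.1 337.9  83. ]
236 314 330 [436.5 338.6  83. ]
242 314 330 [441.  338.6  83. ]
248 314 330 [445.5 338.6  83. ]
254 314 331 [450.1 339.   83. ]
260 315 331 [454.7 339.3  83. ]
266 316 330 [459.3 339.3  83. ]
```

```bash
echo '[{"dx":1.3, "dy":1.1, "az":-0.035, "jaw":40}, {"dz":35, "jaw":40}, {"dz":35, "jaw":40}, {"dz":21, "jaw":40}, {"dz":10, "jaw":40}, {"jaw":40}, {"jaw":40}, {"jaw":0}, {"jaw":0}, {"jaw":0}, {"jaw":0}, {"jaw":0}, {"jaw":0}, {"jaw":0}]' > m.json && python3 nudge.py m.json 20;echo '[{"dz":-10, "jaw":0}, {"dz":-25, "jaw":0}, {"dz":-35, "jaw":0}, {"dz":-35, "jaw":0}, {"jaw":0}, {"jaw":0}, {"jaw":0}]' > m.json && python3 nudge.py m.json; python3 snap.py w8;python3 - <<'E'
from bench import arm, workorder, read_camera
from h import *
import pickle
d={n:read_camera(n) for n in("scene","top")}
pickle.dump(d,open("d8.pkl","wb"))
i=d["scene"]["image"][:,:,::-1]; j=cv2.imread("pics/w8.png")
cv2.imwrite("pics/c8.png",np.hstack([cv2.resize(i[240:360,380:480],(400,480),interpolation=2),cv2.resize(j[180:300,270:370],(400,480),interpolation=2)]))
E
```

```text
time: 10.9
ee_pos: [445.4, 340.6, 78.8]
tool_rot: [-0.018, 1.0, 0.0, 0.0]
wrist_force: [-0.9, -1.2, 3.9]
grip_width: 12.9
finger_force: 20.0
time: 11.6
ee_pos: [444.7, 340.2, 182.7]
tool_rot: [-0.018, 1.0, -0.0, -0.001]
wrist_force: [0.0, 0.5, -1.2]
grip_width: 12.9
finger_force: 20.0
[444.7 340.2 182.7]
```

View pics/c8.png

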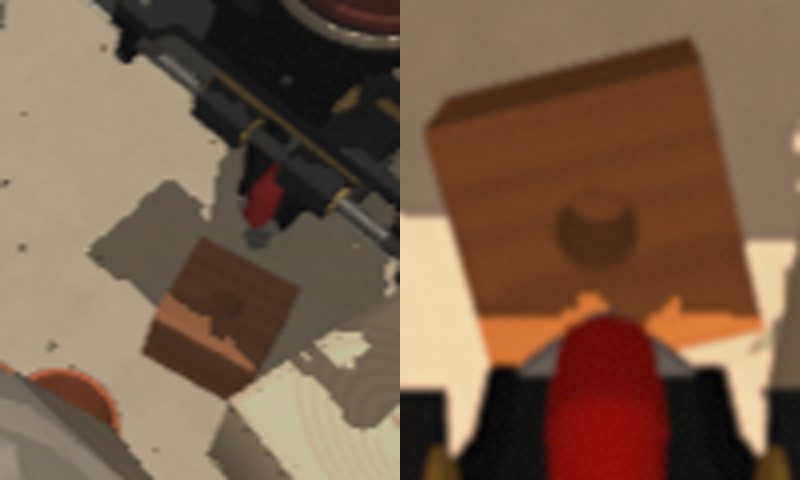

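The screw is held upright and the stand is now empty: scene red head at about (447,290), stand hole in the wrist view at (319,237). I carry it over the board.

```bash
echo '[{"az":0.036, "jaw":0}, {"dx":-7, "dy":-41, "jaw":0}, {"dx":-7, "dy":-41, "jaw":0}, {"dx":-7, "dy":-41, "jaw":0}, {"dx":-7, "dy":-41, "jaw":0}, {"dx":-7, "dy":-41, "jaw":0}, {"dx":-7, "dy":-41, "jaw":0}, {"dx":-7, "dy":-41, "jaw":0}, {"dx":-6.4, "dy":-43, "jaw":0}, {"dz":25, "jaw":0}, {"dz":25, "jaw":0}, {"jaw":0}, {"jaw":0}, {"jaw":0}, {"jaw":0}]' > m.json && python3 nudge.py m.json; python3 snap.py w9;python3 - <<'E'
from bench import arm, workorder, read_camera
from h import *
import pickle
print(np.mean([arm.read_state()["ee_pos"] for _ in range(5)],0), arm.read_state()["tool_rot"])
d={n:read_camera(n) for n in("scene","top")}
pickle.dump(d,open("d9.pkl","wb"))
i=d["scene"]["image"][:,:,::-1]; j=cv2.imread("pics/w9.png")
cv2.imwrite("pics/c9.png",np.hstack([cv2.resize(i[180:270,280:355],(400,480),interpolation=2),cv2.resize(j[180:300,270:370],(400,480),interpolation=2)]))
E
```

```text
time: 13.25
ee_pos: [501.1, 10.8, 134.6]
tool_rot: [0.0, 1.0, 0.0, 0.001]
wrist_force: [0.4, 0.4, 0.4]
grip_width: 12.8
finger_force: 20.0
[501.1  10.8 134.6]
[500.9743234   10.83905498 134.52443143] [1.64165490e-04 9.99999686e-01 2.37388089e-04 7.38397966e-04]
```

View pics/c9.png

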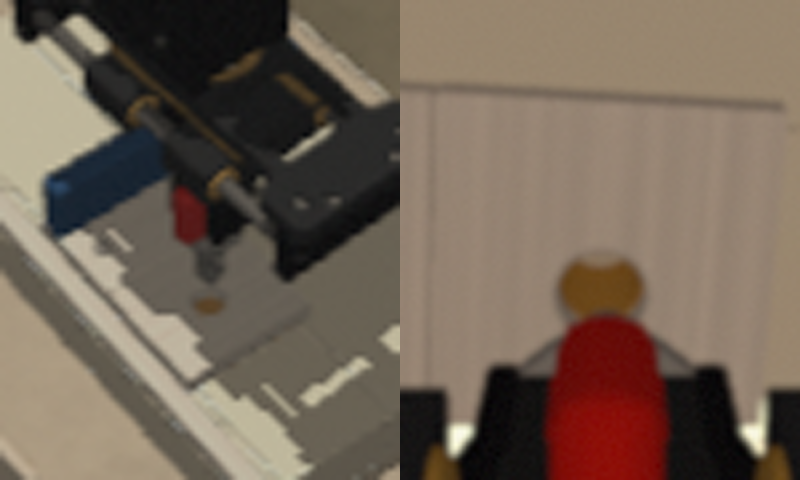

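The scene crop shows the tip at about (319.4,232.1), just above the hole at (319.0,237.0). In the wrist view the hole centre is at column 320.0 and the head centre at 321.5, which suggests moving about 1 mm to -y. I'll check x with the scene camera.

```bash
python3 - <<'E'
import pickle
from h import *
d=pickle.load(open("d9.pkl","rb"))["scene"]; im=d["image"]
print("hole",onz(d,(319,237),46).round(1)); 
for z in(59,60.7,62): print("tip",z,onz(d,(319.4,231.8),z).round(1))
h=cv2.cvtColor(im,cv2.COLOR_RGB2HSV)
b=blobs(im,(10,95,60),(30,255,255),(305,228,335,246),4)
for k in b[:3]: print(cv2.boundingRect(k),cv2.minAreaRect(k))
print(cv2.cvtColor(im,cv2.COLOR_RGB2GRAY)[222:243,310:330])
s,c=pickle.load(open("w9.pkl","rb")); b=blobs(c["image"],(0,170,40),(8,255,255),(290,250,350,300),30); print(cv2.boundingRect(b[0])); b=blobs(c["image"],(12,110,40),(30,255,255),(290,220,350,262),20); print([cv2.boundingRect(k) for k in b[:2]])
print("hole w9",onz(c,(320,250.5),46,s))
E
```

```text
hole [505.4  11.5  46. ]
tip 59 [500.7   7.5  59. ]
tip 60.7 [501.5   8.5  60.7]
tip 62 [502.1   9.2  62. ]
(317, 236, 5, 3) ((319.0, 237.0), (2.0, 4.0), 90.0)
[[ 97  97  74  41  44  43  44  43  33  18  15  16  14  18  15  43  78  79
   63  53]
 [ 97  97  74  42  44  43  43  42  34  17  15  16  15  18  30  67  91  96
   81  54]
 [ 96  97  80  54  42  42  43  49  48  31  14  15  33  55  64  83  97  98
   96  86]
 [ 98  96  94  85  65  52  55  63  67  49  17  30  55  63  75  91  97  98
   98  97]
 [ 98  97  97  97  95  79  65  65  68  60  59  60  70  85  94  96  98  96
   97  98]
 [ 97  98  98  98  96  95  75  56  58  57  54  58  83  95  97  97  96  96
   97  98]
 [ 99  98  96  96  96  96  80  55  54  55  62  72  89  98  96  95  96  96
   96  98]
 [ 96  96  96  95  96  97  79  53  51  49  57  69  86  95  96  95  95  96
   98  98]
 [ 96  96  96  96  97  96  79  58  54  56  51  57  83  96  96  95  97  96
   98  97]
 [ 96  97  97  97  97  96  84  62  54  59  57  72  91  96  96  96  97  98
   97  96]
 [ 97  97  96  96  96  96  96  83  64  55  68  88  96  97  98  97  97  95
   96  97]
 [ 97
[... 234 characters left out ...]
  95
   96  97]
 [ 97  97  95  96  96  89  79  75  73  73  74  76  88  96  97  95  96  97
   96  97]
 [ 96  97  97  96  96  92  78  70  70  72  71  75  89  96  97  97  97  96
   97  98]
 [ 95  95  96  96  96  96  91  81  74  72  77  88  95  96  97  96  97  98
   97  96]
 [170 171 173 139  96  95  94  92  92  94  94  95  97  97  97  98  97  97
   97  97]
 [181 182 180 175 136  95  97  96  96  96  96  97  96  97  97  98  96  96
   98  97]
 [181 180 178 177 175 138  97  95  96  97  97  97  97  98  97  96  96  96
   97  97]
 [179 176 178 181 181 175 136  97  97  97  98  98  97  96  96  97  96  97
   93  88]]
(306, 259, 32, 41)
[(310, 245, 21, 15)]
hole w9 [498.89448434  10.64186386  46.        ]
```

```bash
echo '[{"dx":-0.5, "dy":-0.7, "jaw":0}, {"dz":8, "jaw":0}, {"dz":6, "jaw":0}, {"dz":5, "jaw":0}, {"dz":3, "jaw":0}, {"jaw":0}, {"jaw":0}]' > m.json && python3 nudge.py m.json; echo '[{"dz":3, "jaw":0}, {"dz":3, "jaw":0}, {"jaw":0}, {"jaw":0}]' > m.json && python3 nudge.py m.json; echo '[{"dz":3, "jaw":0}, {"dz":3, "jaw":0}, {"jaw":0}, {"jaw":0}]' > m.json && python3 nudge.py m.json
```

```text
time: 14.1
ee_pos: [500.9, 9.7, 111.5]
tool_rot: [0.0, 1.0, -0.0, -0.0]
wrist_force: [-0.3, 0.3, -0.8]
grip_width: 12.9
finger_force: 20.0
time: 14.5
ee_pos: [500.8, 9.8, 105.5]
tool_rot: [0.0, 1.0, -0.0, -0.0]
wrist_force: [0.1, -0.3, -0.3]
grip_width: 13.3
finger_force: 20.0
time: 14.9
ee_pos: [500.8, 9.8, 99.5]
tool_rot: [0.0, 1.0, -0.0, -0.0]
wrist_force: [0.2, -0.2, -0.9]
grip_width: 12.8
finger_force: 20.0
```

```bash
echo '[{"dz":4, "jaw":0}, {"dz":4, "jaw":0}, {"dz":4, "jaw":0}, {"dz":4, "jaw":0}, {"jaw":0}, {"jaw":0}]' > m.json && python3 nudge.py m.json; echo '[{"dz":2, "jaw":0}, {"dz":1, "jaw":0}, {"jaw":0}, {"jaw":0}]' > m.json && python3 nudge.py m.json
```

```text
time: 15.5
ee_pos: [500.8, 9.8, 83.4]
tool_rot: [0.0, 1.0, -0.0, -0.0]
wrist_force: [0.0, -0.6, -0.3]
grip_width: 12.7
finger_force: 20.0
time: 15.9
ee_pos: [500.9, 9.8, 80.6]
tool_rot: [0.0, 1.0, -0.0, 0.0]
wrist_force: [1.0, 0.8, 0.4]
grip_width: 13.1
finger_force: 20.0
```

```bash
echo '[{"dz":1, "jaw":0}, {"jaw":0}, {"jaw":0}]' > m.json && python3 nudge.py m.json; echo '[{"dz":0.7, "jaw":0}, {"jaw":0}, {"jaw":0}]' > m.json && python3 nudge.py m.json
```

```text
time: 16.2
ee_pos: [501.0, 9.8, 79.8]
tool_rot: [0.0, 1.0, 0.0, 0.0]
wrist_force: [-1.5, 0.4, 3.3]
grip_width: 12.8
finger_force: 20.0
time: 16.5
ee_pos: [501.1, 9.8, 79.7]
tool_rot: [0.0, 1.0, 0.0, 0.0]
wrist_force: [-5.5, -1.3, 15.0]
grip_width: 13.2
finger_force: 20.0
```

Contact at the expected height, so the collar is seated. I let go, rise and look.

```bash
echo '[{"dz":-0.5, "jaw":13}, {"jaw":40}, {"jaw":40}, {"jaw":40}, {"jaw":40}, {"jaw":40}, {"dz":-10, "jaw":40}, {"dz":-30, "jaw":40}, {"dz":-40, "jaw":40}, {"dz":-40, "jaw":40}, {"dx":40, "jaw":40}, {"jaw":40}, {"jaw":40}, {"jaw":40}]' > m.json && python3 nudge.py m.json; python3 snap.py w10;python3 - <<'E'
from bench import arm, workorder, read_camera
from h import *
i=read_camera("scene")["image"][:,:,::-1]; j=cv2.imread("pics/w10.png")
cv2.imwrite("pics/c10.png",np.hstack([cv2.resize(i[180:270,280:355],(400,480),interpolation=2),cv2.resize(j[180:300,270:370],(400,480),interpolation=2)]))
E
```

```text
time: 17.9
ee_pos: [461.3, 9.9, 199.6]
tool_rot: [0.0, 1.0, 0.0, 0.0]
wrist_force: [-0.3, 0.4, -0.8]
grip_width: 39.6
finger_force: 0.0
[461.3   9.9 199.6]
```

View pics/c10.png

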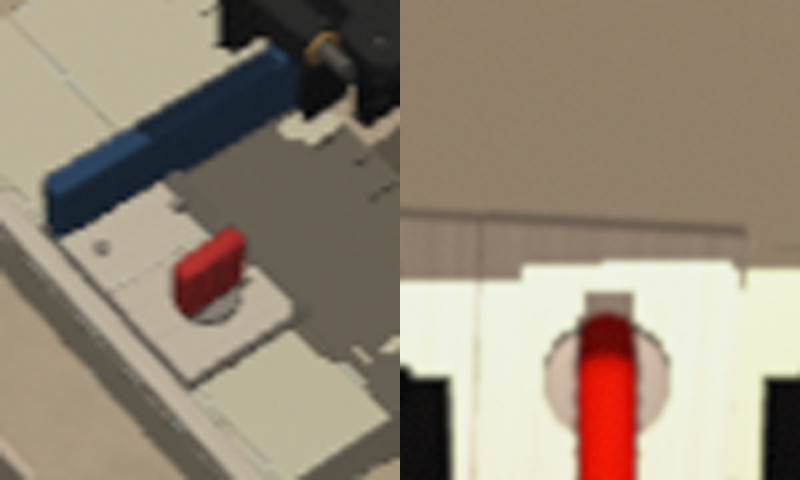

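The screw stands upright with its collar flat on the fence's foot: scene head about (319,232), wrist collar about (321,275). The gripper is clear of it.

```bash
python3 -c "
from bench import arm, workorder, read_camera
print(workorder.job_done())"
```

```text
the job is handed in; nothing more can be done
None
```

The job is handed in at about 18 s: the fence hole was slid over the board's hole, the thumbscrew went down through both until its collar sat flat on the foot, and the gripper let go; nothing touched the jar, candle or cup.

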